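# Make up two microscope kits

## Task

Make up the two kits for the microscope tables from the stock standing within reach on the right: the white-lidded specimen jar, the small screw pot and one dropper bottle go in the long three-well tray (the jar in its large well), and the eyepiece and the other dropper bottle in the short two-well tray. Stand every item upright on the floor of a well of its own, set down gently without dropping it, and leave the petri dish, the onion, the folding loupe and everything else where they are.

Things in the scene. Friction and masses are not known exactly. Their poses are not given: they have to be found in the camera images.
- long_tray: pale plywood kit tray with three wells in a row, 88 mm (its x) by 208 mm (its y), fixed to the worktop. Its wells are 12 mm deep inside (floor 4 mm, walls 4 mm thick, wall tops 16 mm above the worktop) and 80 mm wide along x. Origin: centre of its underside, z up, y along the row. The large well (80 mm along y) is centred at y = -60 mm, the two small ones (56 mm along y) at y = +12 mm and y = +72 mm, all at x = 0. Yaw is within 0.3 rad of the world's axes.
- short_tray: pale plywood kit tray with two wells, 88 mm (its x) by 124 mm (its y), fixed to the worktop. Its wells are 12 mm deep inside (floor 4 mm, walls 4 mm thick, wall tops 16 mm above the worktop) and 80 mm wide along x. Origin: centre of its underside, z up, y along the row. The wells (56 mm along y) are centred at y = -30 mm and y = +30 mm, x = 0. Yaw is within 0.3 rad of the world's axes.
- jar_mid (a point): round specimen jar with a white lid fixed on it, 56 mm across, 72 mm tall, about 160 g. Point: on its axis, 36 mm above its foot (half-way up). Starts upright in the stock on the right, 0.42 to 0.73 m from the base (not the things farther right).
- bottle_a_mid (a point): amber dropper bottle, 33 mm across, 100 mm tall, 75 g: round body to about 45 mm, black collar (23 mm across, 60 to 73 mm up), black bulb (14 mm across, 73 to 100 mm up) fixed firmly, by which it can be lifted. The two bottles are interchangeable. Point: on its axis, 50 mm above its foot. Starts upright in the stock on the right, 0.42 to 0.73 m from the base (not the things farther right).
- bottle_b_mid (a point): amber dropper bottle, 33 mm across, 100 mm tall, 75 g: round body to about 45 mm, black collar (23 mm across, 60 to 73 mm up), black bulb (14 mm across, 73 to 100 mm up) fixed firmly, by which it can be lifted. The two bottles are interchangeable. Point: on its axis, 50 mm above its foot. Starts upright in the stock on the right, 0.42 to 0.73 m from the base (not the things farther right).
- pot_mid (a point): small round screw pot, white with a black lid fixed on it, 33 mm across, 49 mm tall, 60 g. Point: on its axis, 24.5 mm above its foot (half-way up). Starts upright in the stock on the right, 0.42 to 0.73 m from the base (not the things farther right).
- eyepiece_mid (a point): black microscope eyepiece standing on its narrow tube, 30 mm across at the wide rim on top, 42 mm tall, 50 g. Point: on its axis, 21 mm above its foot (half-way up); best held round the rim, in the upper half. Starts upright in the stock on the right, 0.42 to 0.73 m from the base (not the things farther right).
- dish_mid (a point): round clear petri dish, 61 mm across, 15 mm tall: loose, among the stock, not wanted, to be left alone. Point: its centre.
- onion_mid (a point): brown onion, 60 mm across, 71 mm tall: loose, among the stock, not wanted, to be left alone. Point: its centre.
- loupe_mid (a point): folding loupe in a steel shell, 30x43 mm, 15 mm tall: loose, among the stock, not wanted, to be left alone. Point: its centre.

How it is judged:
At the end, for the whole second after the job is handed in: Jar in the large well of the long tray, pot and one bottle each in a small well of it, eyepiece and the other bottle each in a well of the short tray; all upright within 7 degrees, on the well floor (height within 6 mm), at rest (height (world z) of jar_mid between 0.034 and 0.046 m and angle between each of jar_mid, bottle_a_mid, bottle_b_mid, pot_mid, eyepiece_mid's own z axis and vertical below 0.12 rad and height (world z) of bottle_a_mid between 0.048 and 0.06 m and height (world z) of bottle_b_mid between 0.048 and 0.06 m and height (world z) of pot_mid between 0.0225 and 0.0345 m and height (world z) of eyepiece_mid between 0.019 and 0.031 m and x of jar_mid in the frame of long_tray between -0.02 and 0.02 m and y of jar_mid in the frame of long_tray between -0.08 and -0.04 m and ((x of bottle_a_mid in the frame of long_tray between -0.03 and 0.03 m and y of bottle_a_mid in the frame of long_tray between -0.006 and 0.03 m and x of pot_mid in the frame of long_tray between -0.03 and 0.03 m and y of pot_mid in the frame of long_tray between 0.054 and 0.09 m) or (x of bottle_a_mid in the frame of long_tray between -0.03 and 0.03 m and y of bottle_a_mid in the frame of long_tray between 0.054 and 0.09 m and x of pot_mid in the frame of long_tray between -0.03 and 0.03 m and y of pot_mid in the frame of long_tray between -0.006 and 0.03 m) or (x of bottle_b_mid in the frame of long_tray between -0.03 and 0.03 m and y of bottle_b_mid in the frame of long_tray between -0.006 and 0.03 m and x of pot_mid in the frame of long_tray between -0.03 and 0.03 m and y of pot_mid in the frame of long_tray between 0.054 and 0.09 m) or (x of bottle_b_mid in the frame of long_tray between -0.03 and 0.03 m and y of bottle_b_mid in the frame of long_tray between 0.054 and 0.09 m and x of pot_mid in the frame of long_tray between -0.03 and 0.03 m and y of pot_mid in the frame of long_tray between -0.006 and 0.03 m)) and ((x of bottle_a_mid in the frame of short_tray between -0.03 and 0.03 m and y of bottle_a_mid in the frame of short_tray between -0.048 and -0.012 m and x of eyepiece_mid in the frame of short_tray between -0.03 and 0.03 m and y of eyepiece_mid in the frame of short_tray between 0.012 and 0.048 m) or (x of bottle_a_mid in the frame of short_tray between -0.03 and 0.03 m and y of bottle_a_mid in the frame of short_tray between 0.012 and 0.048 m and x of eyepiece_mid in the frame of short_tray between -0.03 and 0.03 m and y of eyepiece_mid in the frame of short_tray between -0.048 and -0.012 m) or (x of bottle_b_mid in the frame of short_tray between -0.03 and 0.03 m and y of bottle_b_mid in the frame of short_tray between -0.048 and -0.012 m and x of eyepiece_mid in the frame of short_tray between -0.03 and 0.03 m and y of eyepiece_mid in the frame of short_tray between 0.012 and 0.048 m) or (x of bottle_b_mid in the frame of short_tray between -0.03 and 0.03 m and y of bottle_b_mid in the frame of short_tray between 0.012 and 0.048 m and x of eyepiece_mid in the frame of short_tray between -0.03 and 0.03 m and y of eyepiece_mid in the frame of short_tray between -0.048 and -0.012 m)) and linear speed of each of jar, bottle_a, bottle_b, pot, eyepiece below 0.02 m/s); the robot touches nothing.
It fails at once if a kit item was dropped or thrown (it moved faster than 0.8 m/s while not held, as after a fall of more than about 30 mm) ((linear speed of jar above 0.8 m/s and contact force between the fingers and jar below 0.05 N) or (linear speed of bottle_a above 0.8 m/s and contact force between the fingers and bottle_a below 0.05 N) or (linear speed of bottle_b above 0.8 m/s and contact force between the fingers and bottle_b below 0.05 N) or (linear speed of pot above 0.8 m/s and contact force between the fingers and pot below 0.05 N) or (linear speed of eyepiece above 0.8 m/s and contact force between the fingers and eyepiece below 0.05 N)).
It fails at once if the petri dish, the onion or the loupe was shifted by more than 25 mm (distance of any of dish_mid, onion_mid, loupe_mid from where it was at the start of the episode above 0.025 m).
It also fails if it takes over 106 s, if anything falls off the work surface, if the arm or the gripper's body presses on something with over 40 N, if the wrist force passes 120 N, or if a joint passes its speed limit or range.

## Robot

A 6-joint arm with a two-finger parallel gripper is mounted at the origin on a cart in front of the work surface, level with it; the furniture and walls round the work are solid. World frame = base frame: x ahead of the robot, y to its left, z up, the work surface at z = 0. Lengths are in m, angles in rad, forces in N, time in s.
With the tool pointing down it reaches from about 0.35 to 0.85 m from the base axis. Payload 8.1 kg.
Tool frame: the origin (TCP) lies midway between the tips of the shut fingers; the grasp point (between the pads) lies 19 mm behind it; z points along the fingers, y is the line along which they close (so a half turn about z gives the same grasp; the last joint's range is limited). The gripper opens to 85 mm and grips with 20 to 120 N. Pads are 22 mm wide; open, the fingers measure 114 mm over their backs; the gripper's body (76 mm by 85 mm) begins 54 mm behind the grasp point. The pads swing forward as they close: fully open they stand 13 mm farther back than shut.
Start: joints at [-1.371, 0.13, 1.488, -0, 1.523, -0.085], TCP at [0.169, -0.576, 0.231] pointing down, gripper open.
Joint ranges: [-2.96, 2.96], [-0.89, 2.26], [0.02, 2.5], [-1.34, 4.48], [0, 2.73], [-2.66, 2.66]. Speed limits (rad/s): [2.39, 2.39, 2.79, 3.14, 3.14, 3.14].

## Interface

Orientations are given as a 3x3 rotation matrix whose columns are the frame's x, y, z axes.
In Python, from bench import manip, snapshot, camera_info, spotter gives the robot as it stands. The module is installed in compiled form; this text tells all that it offers.
- The arm moves only by the shell command python3 -m jog 'ROWS' [FORCE]. ROWS is a JSON object of lists of equal length, an entry for each row: "grip": the finger opening in m, from 0 to 0.0854; "offset": the shift along the tool's x, y, z in m, a list of three; "rotation": the turn, a rotation vector about the tool's x, y, z in rad, a list of three. A call has 1 to 20 rows; each row shifts and turns the commanded pose from where the row before left it, along the tool's axes as they then stand; what a row does not reach is not made up. A row lasts 1/12 s, in which the tool goes at most 41.7 mm and 7.16 degrees, less where a joint would pass 70% of its speed; a pose out of reach is approached as far as the arm can. A call is refused whole if a number of a shift passes 0.0417 or a number of a turn 0.125, either way. A call with a gripper value outside its range is refused whole. The fingers move at their own pace and stop on an object; FORCE is the grip in N (left out, the last holds). Time passes only in rows, so rows that do not move let the fingers close. It gives the time, the measured TCP pose, the force, the opening and the grip force at its end, in the units of the state.
- manip.get_state(): the state, without advancing time (a new reading comes with each control period).
- snapshot(name): name is "scene" or "top" or "wrist"; returns the picture (400x640x3 uint8, red, green, blue); there is no depth.
- camera_info(name): a dict with "fx", "fy", "cx", "cy" (pixels), "dist_coeffs" ([k1, k2, p1, p2, k3] as OpenCV has them; the pictures are not rectified), "view" (4x4, takes a point from world to camera coordinates); the wrist camera has in their place "T_tool_cam" (4x4, takes a point from camera to tool coordinates, whose origin is the TCP and whose axes are the flange's). Camera axes: x right, y down, z forward; pixel columns grow to the right and rows downward; lengths in m; the calibration is good to about 2 mm. A picture is of the moment at which its call begins: read the wrist's pose just before it. camera_info takes no time and is no camera call.
- manip.close_job(): hands the job in; it is judged then, once.
Trained networks look in the newest picture that a camera, given by its name, has taken for a name from the list of things; names that differ only in an ending like _2 or _b are one class to them, and where a whole thing is asked for, a point or a joint stands for the part that bears it (a point fixed in the world has none). Each returns a list of dicts, best first, with "confidence" (0 to 1); they miss things now and then, are a little off and sometimes report something else, mostly with a low value. They report only what shows in the picture. A call takes as long as a camera call.
- spotter.recognise(label, camera): "at" ([column, row] as shares, 0 to 1, of the picture: columns of its width, rows of its height, amid what is visible of it).
- spotter.masks_of(label, camera): "mask" (400x640 bool, what is visible of it) and "at" ([column, row] as shares, 0 to 1, of the picture: columns of its width, rows of its height, amid what is visible of it).
- spotter.mark_of(label, camera): "at" ([column, row] as shares, 0 to 1, of the picture: columns of its width, rows of its height: a listed point, or the origin of a listed thing).
The state is a dict: "time_s": time; "joint_positions": joint angles; "qd": joint speeds; "joint_efforts": joint torques, N m; "position": TCP position; "tcp_rot": TCP orientation; "contact_force": force on the tool from outside, world axes, zero at the start; "ft_torque": the same for the moment, N m; "finger_gap": opening from 0.0 (shut) to 1.0 (fully open); "gripper_force": force on a finger pad.
Only numpy, scipy, OpenCV 4.12 (cv2) and the standard library are available. Lean on these libraries where they do the work, as an engineer would, in place of code of your own. Each camera call takes 0.05 s, during which the arm holds its last target. There are 200 camera calls.

## Working session

There is one attempt and no reset: what is moved stays moved. The work goes in short steps, Python scripts to look and compute and a shell command to move; the robot and the scene stay as the last step left them, time stands still between calls to the robot, and variables do not carry over. Pictures are saved under pics/ and viewed, at most 14 in all, crops included, and the job is handed in when it is done.

```bash
mkdir -p pics
cat > h.py <<'E'
import numpy as np, cv2
from bench import manip, snapshot, camera_info, spotter
def shot(cam,name=None):
    s=manip.get_state(); im=snapshot(cam)
    if name: cv2.imwrite('pics/'+name,im[:,:,::-1])
    return s,im
def ray(cam,px,s=None):
    c=camera_info(cam); K=np.array([[c['fx'],0,c['cx']],[0,c['fy'],c['cy']],[0,0,1.]])
    p=cv2.undistortPoints(np.array([[px]],float),K,np.array(c['dist_coeffs'],float))[0,0]
    d=np.array([p[0],p[1],1.])
    if 'view' in c: T=np.linalg.inv(np.array(c['view']))
    else:
        W=np.eye(4);W[:3,:3]=np.array(s['tcp_rot']);W[:3,3]=s['position'];T=W@np.array(c['T_tool_cam'])
    return T[:3,3],T[:3,:3]@d
def atz(cam,px,z,s=None):
    o,d=ray(cam,px,s); return o+d*(z-o[2])/d[2]
def P(at): return [at[0]*640,at[1]*400]
E
python3 - <<'E'
from h import *
np.set_printoptions(precision=3,suppress=True)
s,_=shot('top','top.png'); shot('scene','scene.png')
print(s['tcp_rot'],s['position'],s['finger_gap'])
Z=dict(long_tray=0,short_tray=0,jar_mid=.036,bottle_a_mid=.05,pot_mid=.0245,eyepiece_mid=.021,dish_mid=.0075,onion_mid=.035,loupe_mid=.0075)
for cam in('top','scene'):
  c=camera_info(cam);print(cam,np.linalg.inv(np.array(c['view']))[:3,3])
  for n,z in Z.items():
    for r in spotter.mark_of(n,cam)[:4]:
        p=P(r['at']);print(n,round(r['confidence'],2),np.round(p),atz(cam,p,z)[:2])
E
```

```text
[[ 0.96   0.281 -0.   ]
 [ 0.281 -0.96   0.002]
 [ 0.    -0.002 -1.   ]] [ 0.168 -0.575  0.23 ] 1.0019686266972934
top [ 0.458 -0.045  0.905]
long_tray 0.72 [230. 169.] [0.632 0.148]
long_tray 0.67 [372. 194.] [ 0.57  -0.193]
short_tray 0.92 [208. 253.] [0.433 0.195]
jar_mid 0.85 [332. 196.] [ 0.562 -0.095]
bottle_a_mid 0.66 [375. 193.] [ 0.566 -0.192]
bottle_a_mid 0.16 [330. 150.] [ 0.668 -0.09 ]
pot_mid 0.62 [432. 248.] [ 0.442 -0.326]
eyepiece_mid 0.63 [372. 249.] [ 0.44  -0.187]
eyepiece_mid 0.38 [332. 153.] [ 0.668 -0.097]
dish_mid 0.81 [378. 154.] [ 0.668 -0.208]
onion_mid 0.58 [327. 153.] [ 0.664 -0.084]
onion_mid 0.55 [422. 194.] [ 0.566 -0.304]
loupe_mid 0.45 [423. 197.] [ 0.562 -0.315]
scene [0.133 0.674 0.558]
long_tray 0.98 [242. 256.] [0.631 0.152]
short_tray 0.65 [304. 308.] [0.433 0.212]
jar_mid 0.82 [326. 203.] [ 0.56 -0.09]
bottle_a_mid 0.85 [345. 180.] [ 0.566 -0.205]
pot_mid 0.62 [401. 187.] [ 0.437 -0.295]
pot_mid 0.36 [360. 180.] [ 0.551 -0.271]
eyepiece_mid 0.65 [386. 204.] [ 0.438 -0.191]
eyepiece_mid 0.54 [344. 183.] [ 0.583 -0.235]
dish_mid 0.46 [314. 186.] [ 0.659 -0.195]
onion_mid 0.91 [292. 194.] [ 0.659 -0.084]
loupe_mid 0.42 [357. 178.] [ 0.576 -0.305]
loupe_mid 0.29 [326. 201.] [ 0.587 -0.141]
```

View pics/top.png

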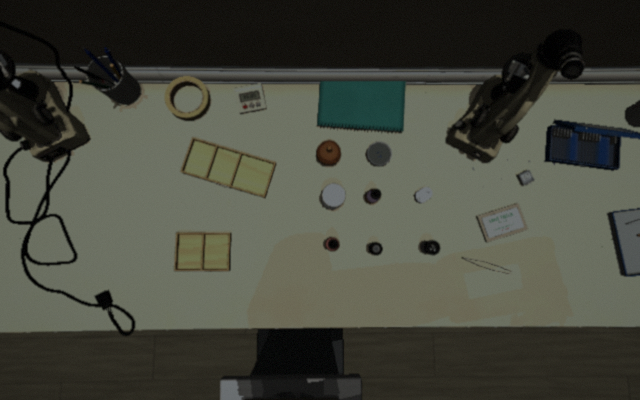

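View pics/scene.png

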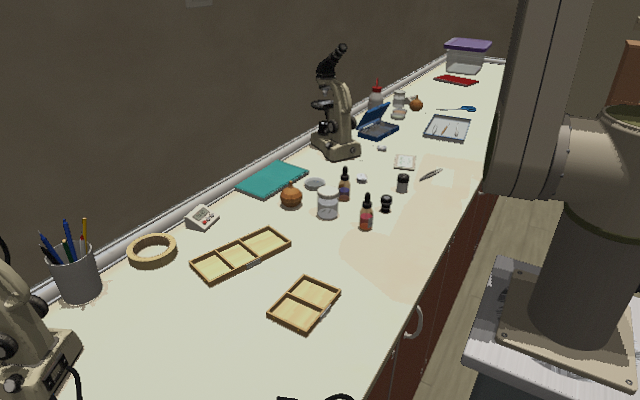

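The top view shows the wanted stock as jar (333,195), bottles (373,195) and (331,243), eyepiece (375,248) and pot (431,247). Not wanted are the onion (328,153), dish (378,154) and loupe (423,194). The trays are at (230,168) and (203,252). The scene view agrees.

```bash
python3 - <<'E'
from h import *
np.set_printoptions(precision=4,suppress=True)
shot('top');
for n in('long_tray','short_tray'):
    for r in spotter.masks_of(n,'top')[:2]:
        ys,xs=np.nonzero(r['mask']); print(n,r['confidence'],len(xs))
        c,_=cv2.findContours(r['mask'].astype(np.uint8),0,1)[:2]; c=max(c,key=cv2.contourArea)[:,0]
        w=np.array([atz('top',p+0.0,.016)[:2] for p in c.astype(float)])
        q=cv2.minAreaRect((w*1000).astype(np.float32)); b=cv2.boxPoints(q); print(q, b)
for n,p in dict(botB=(331,243),).items(): print(n,atz('top',p,.09)[:2])
E
python3 -m jog '{"grip":[0.085,0.085,0.085,0.085,0.085,0.085,0.085,0.085,0.085,0.085,0.085,0.085,0.085],"offset":[[0.02,-0.02,0],[0.02,-0.02,0],[0.02,-0.02,0],[0,0,0],[0,0,0],[0,0,0],[0,0,0],[0,0,0],[0,0,0],[0,0,0],[0,0,0],[0,0,0],[0,0,0]],"rotation":[[0,0,-0.1],[0,0,-0.1],[0,0,-0.1],[0,0,-0.1],[0,0,-0.1],[0,0,-0.1],[0,0,-0.1],[0,0,-0.1],[0,0,-0.1],[0,0,-0.1],[0,0,-0.1],[0,0,-0.1],[0,0,-0.086]]}' 30
```

```text
long_tray 0.9 3420
((634.8355712890625, 149.09156799316406), (211.25193786621094, 95.5452651977539), 71.28695678710938) [[555.7005  64.3761]
 [646.195   33.7224]
 [713.9706 233.807 ]
 [623.4761 264.4607]]
short_tray 0.74 2076
((436.178466796875, 203.81472778320312), (127.79576110839844, 86.4194107055664), 89.48111724853516) [[392.3918 140.3108]
 [478.8077 139.5282]
 [479.9651 267.3187]
 [393.5492 268.1013]]
botB [ 0.4549 -0.0884]
time_s: 2.23
position: [0.2016, -0.4979, 0.2314]
tcp_rot: [[-0.005, 1.0, 0.0], [1.0, 0.005, -0.0], [-0.0, 0.0, -1.0]]
contact_force: [-0.6, -0.1, -1.1]
finger_gap: 0.997
gripper_force: 0.0
```

```bash
python3 -m jog '{"grip":[0.085,0.085,0.085,0.085,0.085,0.085,0.085,0.085,0.085,0.085,0.085],"offset":[[0.03,0.023,0],[0.03,0.023,0],[0.03,0.023,0],[0.03,0.023,0],[0.03,0.023,0],[0.03,0.023,0],[0.03,0.023,0],[0.03,0.023,0],[0.03,0.023,0],[0.03,0.023,0],[0,0,0]],"rotation":[[0,0,0],[0,0,0],[0,0,0],[0,0,0],[0,0,0],[0,0,0],[0,0,0],[0,0,0],[0,0,0],[0,0,0],[0,0,0]]}'
python3 - <<'E'
from h import *
np.set_printoptions(precision=4,suppress=True)
s,_=shot('wrist','w1.png'); print(s['position'],camera_info('wrist')['T_tool_cam'])
Z=dict(jar_mid=.036,bottle_a_mid=.05,pot_mid=.0245,eyepiece_mid=.021)
for n,z in Z.items():
    for r in spotter.mark_of(n,'wrist')[:3]:
        p=P(r['at']);print(n,round(r['confidence'],2),np.round(p),atz('wrist',p,z,s)[:2])
E
```

```text
time_s: 3.15
position: [0.4347, -0.1928, 0.2316]
tcp_rot: [[-0.005, 1.0, 0.002], [1.0, 0.005, 0.002], [0.002, 0.002, -1.0]]
contact_force: [0.6, -0.7, 0.5]
finger_gap: 0.996
gripper_force: 0.0
[ 0.4347 -0.1928  0.2316] [[-0.0008 -0.9462 -0.3236  0.0833]
 [ 1.     -0.0006 -0.0006 -0.0004]
 [ 0.0004 -0.3236  0.9462 -0.1432]
 [ 0.      0.      0.      1.    ]]
jar_mid 0.79 [445.  78.] [ 0.5597 -0.0971]
bottle_a_mid 0.9 [440. 173.] [ 0.5612 -0.1905]
pot_mid 0.9 [326. 269.] [ 0.4428 -0.3221]
eyepiece_mid 0.97 [324. 168.] [ 0.4389 -0.1926]
```

View pics/w1.png

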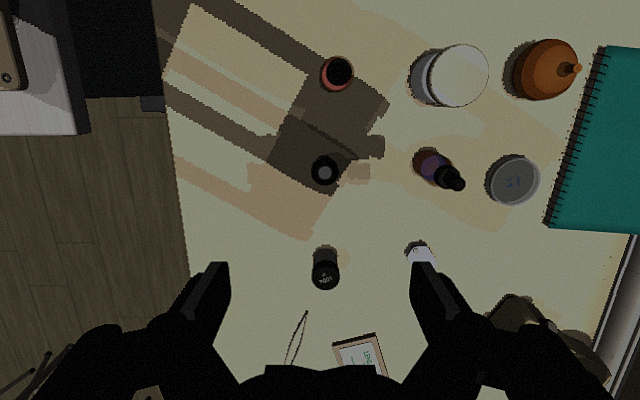

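The wrist view shows the eyepiece at (324,168), pot (326,269), bottle A (440,173), jar (455,76) and bottle B (338,72). All agree with the estimates, so I'm picking the eyepiece.

```bash
python3 -m jog '{"grip":[0.07,0.07,0.07,0.07,0.07,0.07,0.07,0.07,0.07,0.02,0.02,0.02,0.02,0.02,0.02,0.02],"offset":[[0,0.004,0.035],[0,0,0.035],[0,0,0.035],[0,0,0.035],[0,0,0.035],[0,0,0.03],[0,0,0.01],[0,0,0.005],[0,0,0],[0,0,0],[0,0,0],[0,0,0],[0,0,0],[0,0,0],[0,0,0],[0,0,0]],"rotation":[[0,0,0],[0,0,0],[0,0,0],[0,0,0],[0,0,0],[0,0,0],[0,0,0],[0,0,0],[0,0,0],[0,0,0],[0,0,0],[0,0,0],[0,0,0],[0,0,0],[0,0,0],[0,0,0]]}' 30
```

```text
time_s: 4.73
position: [0.4371, -0.1988, 0.0131]
tcp_rot: [[-0.0, 1.0, 0.003], [1.0, 0.0, -0.002], [-0.002, 0.003, -1.0]]
contact_force: [-0.7, -0.5, 8.4]
finger_gap: 0.329
gripper_force: 29.2
```

```bash
python3 -m jog '{"grip":[0.02,0.02,0.02,0.02,0.02,0.02,0.02,0.02,0.02,0.02,0.02,0.02,0.02,0.02,0.02,0.02,0.02],"offset":[[0,0,-0.015],[0,0,-0.035],[0,0,-0.035],[0,0,-0.035],[0.03,0,-0.03],[0.036,0,0],[0.036,0,0],[0.036,0,0],[0.036,0,0],[0.036,0,0],[0.036,0,0],[0.036,0,0],[0.036,0,0],[0.036,0,0],[0.036,0,0],[0.03,0,0],[0,0,0]],"rotation":[[0,0,0],[0,0,0],[0,0,0],[0,0,0],[0,0,0],[0,0,0],[0,0,0],[0,0,0],[0,0,0],[0,0,0],[0,0,0],[0,0,0],[0,0,0],[0,0,0],[0,0,0],[0,0,0],[0,0,0]]}'
python3 - <<'E'
from h import *
np.set_printoptions(precision=4,suppress=True)
s,_=shot('wrist','w2.png'); print(s['position'],s['finger_gap'])
for n,z in dict(long_tray=0,short_tray=0,eyepiece_mid=s['position'][2]+.01).items():
    for r in spotter.mark_of(n,'wrist')[:3]:
        p=P(r['at']);print(n,round(r['confidence'],2),np.round(p),atz('wrist',p,z,s)[:2])
E
```

```text
time_s: 6.15
position: [0.435, 0.2264, 0.1614]
tcp_rot: [[-0.004, 1.0, 0.001], [1.0, 0.004, 0.002], [0.002, 0.001, -1.0]]
contact_force: [0.6, 0.0, -1.1]
finger_gap: 0.331
gripper_force: 29.9
[0.435  0.2264 0.1614] 0.3310432050238248
long_tray 0.6 [501. 251.] [0.6301 0.1478]
short_tray 0.73 [319. 202.] [0.4333 0.2029]
eyepiece_mid 0.82 [321. 265.] [0.4349 0.2311]
```

View pics/w2.png

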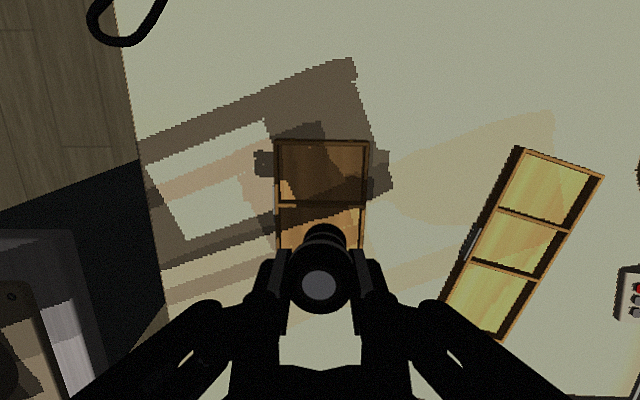

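The short tray's divider is at row 203 (y≈0.203), and the eyepiece hangs at (325,265), over the +y well. I'm lowering it there.

```bash
python3 -m jog '{"grip":[0.02,0.02,0.02,0.02,0.02,0.02,0.02,0.02,0.02,0.02,0.03,0.04,0.05,0.05,0.05],"offset":[[0.002,0,0.02],[0,0,0.03],[0,0,0.035],[0,0,0.033],[0,0,0.01],[0,0,0.007],[0,0,0.004],[0,0,0.003],[0,0,0],[0,0,0],[0,0,0],[0,0,0],[0,0,0],[0,0,0],[0,0,0]],"rotation":[[0,0,0],[0,0,0],[0,0,0],[0,0,0],[0,0,0],[0,0,0],[0,0,0],[0,0,0],[0,0,0],[0,0,0],[0,0,0],[0,0,0],[0,0,0],[0,0,0],[0,0,0]]}'
```

```text
time_s: 7.6
position: [0.4357, 0.2236, 0.019]
tcp_rot: [[-0.0, 1.0, 0.0], [1.0, 0.0, 0.0], [0.0, 0.0, -1.0]]
contact_force: [-0.8, 0.0, -0.2]
finger_gap: 0.592
gripper_force: 0.0
```

```bash
python3 -m jog '{"grip":[0.05,0.05,0.05,0.05,0.07,0.07,0.07,0.07,0.07,0.07,0.07,0.07,0.07,0.07,0.07,0.07,0.07,0.07,0.07,0.07],"offset":[[0,0,-0.02],[0,0,-0.035],[0,0,-0.035],[0,0,-0.035],[-0.02,0,-0.035],[-0.0375,0.001,0],[-0.0375,0.001,0],[-0.0375,0.001,0],[-0.0375,0.001,0],[-0.0375,0.001,0],[-0.0375,0.001,0],[-0.0375,0.001,0],[-0.0375,0,0],[-0.0375,0,0],[-0.0375,0,0],[-0.0375,0,0],[-0.0375,0,0],[-0.0375,0,0],[-0.0375,0,0],[0,0,0]],"rotation":[[0,0,0],[0,0,0],[0,0,0],[0,0,0],[0,0,0],[0,0,0],[0,0,0],[0,0,0],[0,0,0],[0,0,0],[0,0,0],[0,0,0],[0,0,0],[0,0,0],[0,0,0],[0,0,0],[0,0,0],[0,0,0],[0,0,0],[0,0,0]]}'
python3 - <<'E'
from h import *
np.set_printoptions(precision=4,suppress=True)
s,_=shot('wrist','w3.png'); print(s['position'])
for n,z in dict(pot_mid=.0245,bottle_a_mid=.05,loupe_mid=.0075).items():
    for r in spotter.mark_of(n,'wrist')[:3]:
        p=P(r['at']);print(n,round(r['confidence'],2),np.round(p),atz('wrist',p,z,s)[:2])
s,im=shot('scene'); cv2.imwrite('pics/s2.png',cv2.resize(im[270:340,250:360],None,fx=5,fy=5)[:,:,::-1])
r=spotter.mark_of('eyepiece_mid','scene')
for q in r[:2]: p=P(q['at']);print(q['confidence'],np.round(p),atz('scene',p,.025)[:2])
E
```

```text
time_s: 9.27
position: [0.4415, -0.3273, 0.1784]
tcp_rot: [[0.004, 1.0, -0.0], [1.0, -0.004, -0.002], [-0.002, -0.0, -1.0]]
contact_force: [0.9, -0.3, -0.2]
finger_gap: 0.817
gripper_force: 0.0
[ 0.4415 -0.3273  0.1784]
pot_mid 0.57 [320. 173.] [ 0.4415 -0.3201]
bottle_a_mid 0.71 [477.  17.] [ 0.5605 -0.1916]
loupe_mid 0.95 [441. 160.] [ 0.5626 -0.3112]
0.59 [297. 305.] [0.4338 0.2325]
```

View pics/s2.png

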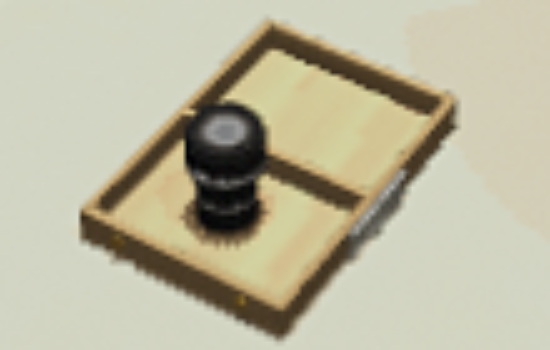

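The eyepiece stands upright in the +y well of the short tray, foot near crop (230,215). Next is the pot.

```bash
python3 -m jog '{"grip":[0.07,0.07,0.07,0.07,0.07,0.07,0.07,0.02,0.02,0.02,0.02,0.02,0.02,0.02],"offset":[[0.008,0,0.025],[0,0.001,0.035],[0,0,0.035],[0,0,0.035],[0,0,0.024],[0,0,0.01],[0,0,0],[0,0,0],[0,0,0],[0,0,0],[0,0,0],[0,0,0],[0,0,0],[0,0,0]],"rotation":[[0,0,0],[0,0,0],[0,0,0],[0,0,0],[0,0,0],[0,0,0],[0,0,0],[0,0,0],[0,0,0],[0,0,0],[0,0,0],[0,0,0],[0,0,0],[0,0,0]]}' 30
```

```text
time_s: 10.73
position: [0.4451, -0.3148, 0.0173]
tcp_rot: [[0.0, 1.0, 0.003], [1.0, -0.0, -0.003], [-0.003, 0.003, -1.0]]
contact_force: [-1.2, 0.9, 6.3]
finger_gap: 0.375
gripper_force: 29.1
```

```bash
python3 -m jog '{"grip":[0.02,0.02,0.02,0.02,0.02,0.02,0.02,0.02,0.02,0.02,0.02,0.02,0.02,0.02,0.02,0.02,0.02,0.02,0.02,0.02],"offset":[[0,0,-0.02],[0,0,-0.035],[0,0,-0.035],[0,0,-0.035],[0.01,0.005,-0.03],[0.0335,0.0135,0],[0.0335,0.0135,0],[0.0335,0.0135,0],[0.0335,0.0135,0],[0.0335,0.0135,0],[0.0335,0.0135,0],[0.0335,0.0135,0],[0.0335,0.0135,0],[0.0335,0.0135,0],[0.0335,0.0135,0],[0.0335,0.0135,0],[0.0335,0.0135,0],[0.0335,0.0135,0],[0.0335,0.0125,0],[0,0,0]],"rotation":[[0,0,0],[0,0,0],[0,0,0],[0,0,0],[0,0,0],[0,0,0],[0,0,0],[0,0,0],[0,0,0],[0,0,0],[0,0,0],[0,0,0],[0,0,0],[0,0,0],[0,0,0],[0,0,0],[0,0,0],[0,0,0],[0,0,0],[0,0,0]]}'
python3 - <<'E'
from h import *
np.set_printoptions(precision=4,suppress=True)
s,_=shot('wrist','w4.png'); print(s['position'],s['finger_gap'])
for n,z in dict(long_tray=0,pot_mid=s['position'][2]+.01).items():
    for r in spotter.mark_of(n,'wrist')[:2]:
        p=P(r['at']);print(n,round(r['confidence'],2),np.round(p),atz('wrist',p,z,s)[:2])
E
```

```text
time_s: 12.4
position: [0.6377, 0.1718, 0.1705]
tcp_rot: [[-0.004, 1.0, 0.002], [1.0, 0.004, 0.003], [0.003, 0.002, -1.0]]
contact_force: [0.9, -0.8, -0.8]
finger_gap: 0.372
gripper_force: 30.1
[0.6377 0.1718 0.1705] 0.371893534540831
long_tray 0.79 [316. 200.] [0.6341 0.1474]
pot_mid 0.75 [318. 281.] [0.6365 0.1674]
```

View pics/w4.png

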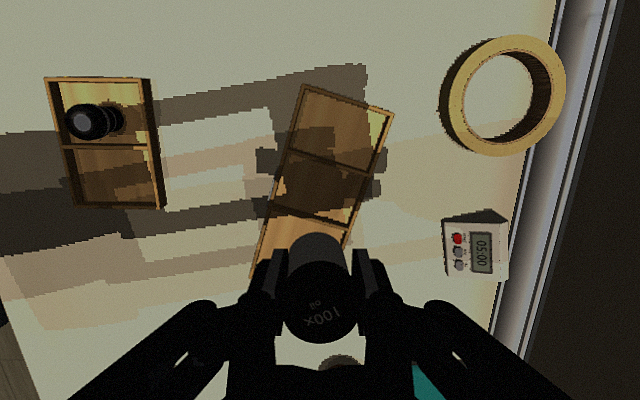

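Run:
```python
from h import *
np.set_printoptions(precision=4,suppress=True)
s=manip.get_state()
for p in [(304,84),(395,112),(287,152),(375,176),(273,205),(350,229)]: print(p,atz('wrist',p,.016,s)[:2])
a,b=[atz('wrist',p,.016,s)[:2] for p in((304,84),(395,112))]
```

```text
(304, 84) [0.6223 0.2542]
(395, 112) [0.7042 0.2304]
(287, 152) [0.6054 0.1939]
(375, 176) [0.6894 0.1707]
(273, 205) [0.5898 0.141 ]
(350, 229) [0.667  0.1149]
```

The long tray's far corners are at (304,84) and (395,112), giving yaw ≈ -0.28 and centre ≈ (0.635,0.145). The pot needs to shift -10 mm in y before lowering.

```bash
python3 -m jog '{"grip":[0.02,0.02,0.02,0.02,0.02,0.02,0.02,0.02,0.02,0.02,0.035,0.045,0.052,0.052,0.052],"offset":[[-0.01,0.001,0.02],[0,0,0.03],[0,0,0.035],[0,0,0.035],[0,0,0.013],[0,0,0.007],[0,0,0.004],[0,0,0.003],[0,0,0],[0,0,0],[0,0,0],[0,0,0],[0,0,0],[0,0,0],[0,0,0]],"rotation":[[0,0,0],[0,0,0],[0,0,0],[0,0,0],[0,0,0],[0,0,0],[0,0,0],[0,0,0],[0,0,0],[0,0,0],[0,0,0],[0,0,0],[0,0,0],[0,0,0],[0,0,0]]}'
```

```text
time_s: 13.8
position: [0.6375, 0.1554, 0.0227]
tcp_rot: [[0.0, 1.0, -0.0], [1.0, -0.0, -0.0], [-0.0, -0.0, -1.0]]
contact_force: [-0.2, -0.2, -0.0]
finger_gap: 0.608
gripper_force: 0.0
```

```bash
python3 -m jog '{"grip":[0.052,0.052,0.052,0.052,0.085,0.085,0.085,0.085,0.085,0.085,0.085,0.085,0.085,0.085],"offset":[[0,0,-0.02],[0,0,-0.035],[0,0,-0.035],[0,0,-0.035],[-0.01,0,-0.035],[-0.03,-0.009,0],[-0.03,-0.01,0],[-0.03,-0.01,0],[-0.03,-0.01,0],[-0.03,-0.01,0],[-0.03,-0.01,0],[-0.03,-0.01,0],[-0.03,-0.01,0],[0,0,0]],"rotation":[[0,0,0],[0,0,0],[0,0,0],[0,0,0],[0,0,0],[0,0,0],[0,0,0],[0,0,0],[0,0,0],[0,0,0],[0,0,0],[0,0,0],[0,0,0],[0,0,0]]}'
python3 - <<'E'
from h import *
np.set_printoptions(precision=4,suppress=True)
s,_=shot('wrist','w5.png'); print(s['position'])
for n,z in dict(jar_mid=.036,bottle_a_mid=.05,onion_mid=.035,pot_mid=.0285).items():
    for r in spotter.mark_of(n,'wrist')[:3]:
        p=P(r['at']);print(n,round(r['confidence'],2),np.round(p),atz('wrist',p,z,s)[:2])
E
```

```text
time_s: 14.97
position: [0.557, -0.0994, 0.1828]
tcp_rot: [[0.004, 1.0, -0.001], [1.0, -0.004, -0.002], [-0.002, -0.001, -1.0]]
contact_force: [-0.6, 0.5, -0.2]
finger_gap: 0.996
gripper_force: 0.0
[ 0.557  -0.0994  0.1828]
bottle_a_mid 0.76 [322. 272.] [ 0.5584 -0.1871]
onion_mid 0.93 [433. 171.] [ 0.6621 -0.0883]
onion_mid 0.33 [328. 338.] [ 0.5645 -0.2843]
```

View pics/w5.png

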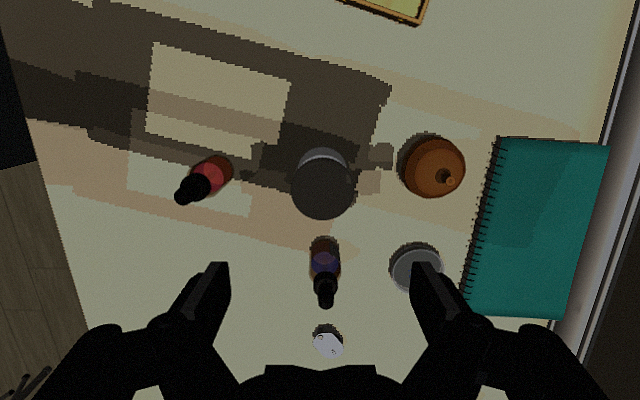

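The jar's lid centre is at (323,186). The bottle bulb tops are at B (184,197) and A (326,300), and the onion (432,166) is clear of the fingers.

Run:
```python
from h import *
s=manip.get_state()
for p,z in [((323,186),.072),((184,197),.1),((326,300),.1)]: print(p,atz('wrist',p,z,s)[:2])
```

```text
(323, 186) [ 0.56098036 -0.08571489]
(184, 197) [ 0.45651202 -0.08598356]
(326, 300) [ 0.56355446 -0.17735002]
```

```bash
python3 -m jog '{"grip":[0.085,0.085,0.085,0.085,0.085,0.085,0.085,0.04,0.04,0.04,0.04,0.04,0.04,0.04],"offset":[[0.009,0.004,0.02],[0,0,0.035],[0,0,0.035],[0,0,0.035],[0,0,0.02],[0,0,0.008],[0,0,0],[0,0,0],[0,0,0],[0,0,0],[0,0,0],[0,0,0],[0,0,0],[0,0,0]],"rotation":[[0,0,0],[0,0,0],[0,0,0],[0,0,0],[0,0,0],[0,0,0],[0,0,0],[0,0,0],[0,0,0],[0,0,0],[0,0,0],[0,0,0],[0,0,0],[0,0,0]]}' 40
```

```text
time_s: 16.38
position: [0.5641, -0.0858, 0.0327]
tcp_rot: [[0.0, 1.0, 0.003], [1.0, -0.0, -0.001], [-0.001, 0.003, -1.0]]
contact_force: [-2.9, 0.4, 7.6]
finger_gap: 0.602
gripper_force: 40.0
```

```bash
python3 -m jog '{"grip":[0.04,0.04,0.04,0.04],"offset":[[0,0,-0.01],[0,0,-0.025],[0,0,-0.025],[0,0,0]],"rotation":[[0,0,0],[0,0,0],[0,0,0],[0,0,0]]}'
python3 - <<'E'
from h import *
s,_=shot('wrist','w6.png'); print(s['position'],s['contact_force'],s['ft_torque'])
E
```

```text
time_s: 16.72
position: [0.5669, -0.0865, 0.0974]
tcp_rot: [[0.0, 1.0, 0.01], [1.0, -0.0, -0.002], [-0.002, 0.01, -1.0]]
contact_force: [1.4, -1.1, 0.8]
finger_gap: 0.604
gripper_force: 41.8
[ 0.56692297 -0.08653734  0.09737015] [ 1.39656918 -1.07360201  0.77732085] [ 0.02612574 -0.03990785 -0.00910665]
```

View pics/w6.png

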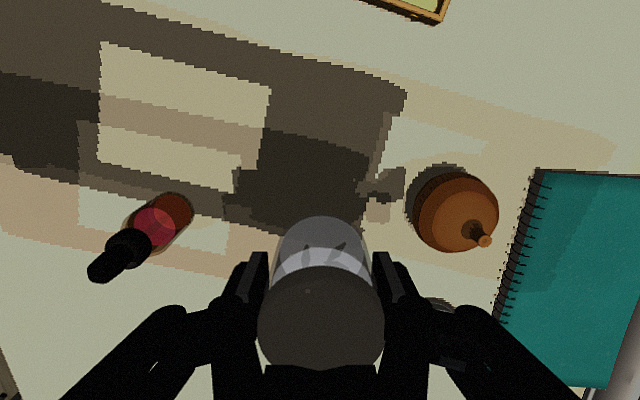

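The jar hangs upright, held below its lid, and bottle B and the onion are undisturbed. I'm carrying it to the large well.

```bash
python3 -m jog '{"grip":[0.04,0.04,0.04,0.04,0.04,0.04,0.04,0.04,0.04],"offset":[[0,0,-0.03],[0.01,0,-0.02],[0.028,0.009,0],[0.028,0.009,0],[0.028,0.009,0],[0.028,0.009,0],[0.028,0.009,0],[0.028,0.006,0],[0,0,0]],"rotation":[[0,0,0],[0,0,0],[0,0,0],[0,0,0],[0,0,0],[0,0,0],[0,0,0],[0,0,0],[0,0,0]]}'
python3 - <<'E'
from h import *
s,_=shot('wrist','w7.png'); print(s['position'],s['tcp_rot'],s['finger_gap'])
z=s['position'][2]
for n,z in dict(jar_mid=z+.004,long_tray=0,pot_mid=.0285).items():
    for r in spotter.mark_of(n,'wrist')[:2]:
        p=P(r['at']);print(n,round(r['confidence'],2),np.round(p),atz('wrist',p,z,s)[:2])
E
```

```text
time_s: 17.52
position: [0.6139, 0.0975, 0.1397]
tcp_rot: [[-0.004, 1.0, 0.0], [1.0, 0.004, 0.002], [0.002, 0.0, -1.0]]
contact_force: [-0.2, 1.1, -0.5]
finger_gap: 0.597
gripper_force: 42.2
[0.61389633 0.09750952 0.13966195] [[-3.55134117e-03  9.99993626e-01  3.67400983e-04]
 [ 9.99991249e-01  3.55051977e-03  2.21269386e-03]
 [ 2.21137530e-03  3.75255799e-04 -9.99997484e-01]] 0.5966751708728014
long_tray 0.76 [343. 127.] [0.63374515 0.15060488]
long_tray 0.74 [77. 23.] [0.41874528 0.23288563]
pot_mid 0.82 [347. 135.] [0.63502614 0.14722707]
pot_mid 0.38 [346. 129.] [0.63367276 0.15213785]
```

View pics/w7.png

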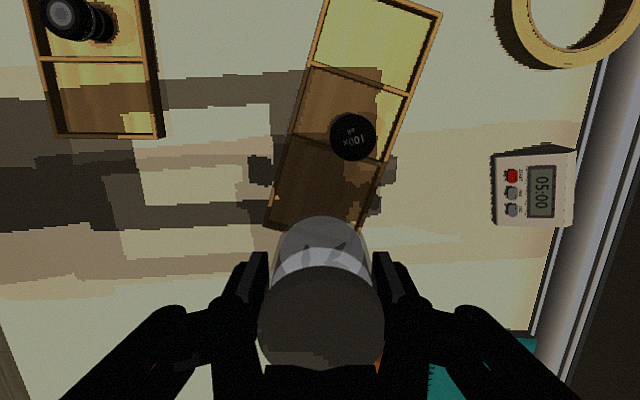

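Run:
```python
from h import *
s=manip.get_state()
for p,z in [((321,217),.107),((264,226),.016),((441,14),.016),((309,64),.016),((405,95),.016),((290,137),.016)]: print(p,z,atz('wrist',p,z,s)[:2])
```

```text
(321, 217) 0.107 [0.61344647 0.10378046]
(264, 226) 0.016 [0.56178119 0.05792902]
(441, 14) 0.016 [0.70273813 0.22905076]
(309, 64) 0.016 [0.60436283 0.19437   ]
(405, 95) 0.016 [0.68061489 0.17149384]
(290, 137) 0.016 [0.58796383 0.13826618]
```

Run:
```python
from h import *
s=manip.get_state()
for r in (315,325,335): print(r,atz('wrist',(321,r),.175,s)[:2], atz('wrist',(258,r),.172,s)[:2],atz('wrist',(385,r),.172,s)[:2])
for cam in('scene','top'):
    shot(cam,'j_%s.png'%cam)
    for r in spotter.mark_of('jar_mid',cam)[:2]: p=P(r['at']);print(cam,r['confidence'],p,atz(cam,p,.1397+.0033,)[:2])
```

```text
315 [0.61327499 0.08826596] [0.58679692 0.08580225] [0.64018148 0.08579647]
325 [0.61327729 0.08324144] [0.58645567 0.08063175] [0.64053266 0.08062796]
335 [0.61327967 0.0780824 ] [0.5861043  0.07532267] [0.64089427 0.07532098]
scene 0.8 [265.728, 189.32] [0.608175   0.08485475]
top 0.73 [247.29600000000002, 163.68] [0.61600279 0.08310914]
```

```bash
python3 -m jog '{"grip":[0.04,0.04,0.04,0.04,0.04,0.04,0.04,0.04,0.04,0.06,0.07,0.075,0.075,0.075],"offset":[[0.008,0.002,0.02],[0,0,0.03],[0,0,0.025],[0,0,0.012],[0,0,0.008],[0,0,0.004],[0,0,0.003],[0,0,0],[0,0,0],[0,0,0],[0,0,0],[0,0,0],[0,0,0],[0,0,0]],"rotation":[[0,0,0],[0,0,0],[0,0,0],[0,0,0],[0,0,0],[0,0,0],[0,0,0],[0,0,0],[0,0,0],[0,0,0],[0,0,0],[0,0,0],[0,0,0],[0,0,0]]}'
```

```text
time_s: 19.08
position: [0.6157, 0.1006, 0.0381]
tcp_rot: [[-0.0, 1.0, 0.0], [1.0, 0.0, 0.0], [0.0, 0.0, -1.0]]
contact_force: [-0.2, -0.2, -0.7]
finger_gap: 0.879
gripper_force: 0.0
```

```bash
python3 -m jog '{"grip":[0.075,0.075,0.075,0.075,0.075,0.075,0.075,0.075,0.06,0.06,0.06,0.06,0.06,0.06,0.06,0.06,0.06],"offset":[[0,0,-0.02],[0,0,-0.035],[0,0,-0.035],[0,0,-0.035],[-0.008,0,-0.035],[-0.028,-0.006,0],[-0.028,-0.006,0],[-0.028,-0.006,0],[-0.028,-0.006,0],[-0.028,-0.006,0],[-0.028,-0.006,0],[-0.028,-0.006,0],[-0.028,-0.006,0],[-0.028,-0.006,0],[-0.028,0,0],[0,0,0],[0,0,0]],"rotation":[[0,0,0],[0,0,0],[0,0,0],[0,0,0],[0,0,0],[0,0,0],[0,0,0],[0,0,0],[0,0,0],[0,0,0],[0,0,0],[0,0,0],[0,0,0],[0,0,0],[0,0,0],[0,0,0],[0,0,0]]}'
python3 - <<'E'
from h import *
s,im=shot('wrist'); print(s['position'])
for r in spotter.masks_of('bottle_a_mid','wrist')[:2]:
    ys,xs=np.nonzero(r['mask']); print(r['confidence'],xs.min(),xs.max(),ys.min(),ys.max())
for r in spotter.mark_of('bottle_a_mid','wrist')[:2]: p=P(r['at']);print(r['confidence'],p,atz('wrist',p,.05,s)[:2])
st,sc=shot('scene')
cv2.imwrite('pics/c1.png',np.vstack([cv2.resize(im,(640,400)),cv2.resize(sc[210:310,180:340],(320,200))[:, :].repeat(1,0) if 0 else np.hstack([cv2.resize(sc[210:340,180:360],(277,200)),np.zeros((200,363,3),np.uint8)])])[:,:,::-1])
E
```

```text
time_s: 20.5
position: [0.5613, -0.1888, 0.1977]
tcp_rot: [[0.003, 1.0, -0.0], [1.0, -0.003, 0.0], [0.0, -0.0, -1.0]]
contact_force: [-0.1, 0.1, 0.3]
finger_gap: 0.704
gripper_force: 0.0
[ 0.56127963 -0.18881837  0.19771979]
0.84 303 336 157 206
0.69 [318.91200000000003, 184.20000000000002] [ 0.55989549 -0.19017971]
```

View pics/c1.png

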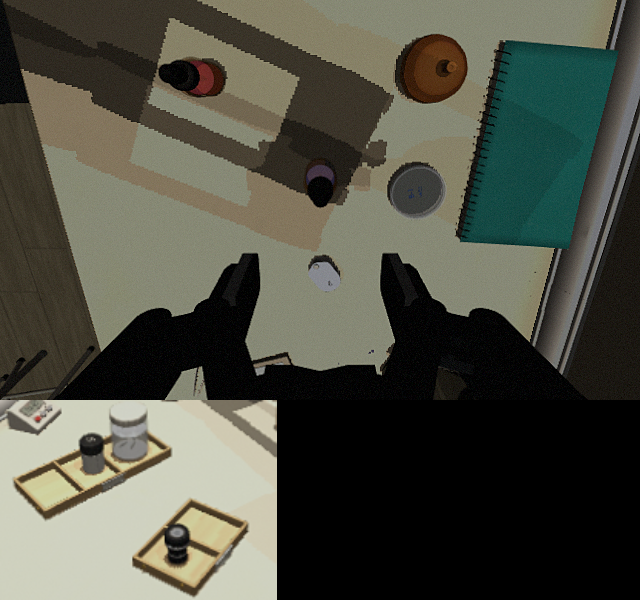

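The jar and pot sit well in the long tray. Bottle A's bulb is at (320,194), directly under the tool, so I'm going down to its collar.

```bash
python3 -m jog '{"grip":[0.06,0.06,0.06,0.06,0.06,0.06,0.06,0.01,0.01,0.01,0.01,0.01,0.01,0.01],"offset":[[0,0,0.02],[0,0,0.03],[0,0,0.035],[0,0,0.035],[0,0,0.022],[0,0,0.008],[0,0,0],[0,0,0],[0,0,0],[0,0,0],[0,0,0],[0,0,0],[0,0,0],[0,0,0]],"rotation":[[0,0,0],[0,0,0],[0,0,0],[0,0,0],[0,0,0],[0,0,0],[0,0,0],[0,0,0],[0,0,0],[0,0,0],[0,0,0],[0,0,0],[0,0,0],[0,0,0]]}' 30
```

```text
time_s: 21.87
position: [0.5634, -0.1883, 0.0505]
tcp_rot: [[0.0, 1.0, 0.004], [1.0, -0.0, -0.002], [-0.002, 0.004, -1.0]]
contact_force: [-1.2, -0.2, 7.3]
finger_gap: 0.308
gripper_force: 28.8
```

```bash
python3 -m jog '{"grip":[0.01,0.01,0.01,0.01,0.01,0.01,0.01,0.01,0.01,0.01,0.01,0.01,0.01,0.01,0.01,0.01,0.01,0.01,0.01],"offset":[[0,0,-0.01],[0,0,-0.03],[0,0,-0.035],[0,0,-0.035],[0.011,0,-0.03],[0.03,0.007,0],[0.03,0.007,0],[0.03,0.007,0],[0.03,0.007,0],[0.03,0.007,0],[0.03,0.007,0],[0.03,0.007,0],[0.03,0.007,0],[0.03,0.007,0],[0.03,0.007,0],[0.03,0.007,0],[0.03,0.007,0],[0.03,0.006,0],[0,0,0],[0,0,0]],"rotation":[[0,0,0],[0,0,0],[0,0,0],[0,0,0],[0,0,0],[0,0,0],[0,0,0],[0,0,0],[0,0,0],[0,0,0],[0,0,0],[0,0,0],[0,0,0],[0,0,0],[0,0,0],[0,0,0],[0,0,0],[0,0,0],[0,0,0],[0,0,0]]}'
```

```text
validation failed for argument at $.of...
```

```bash
python3 -m jog '{"grip":[0.01,0.01,0.01,0.01,0.01,0.01,0.01,0.01,0.01,0.01,0.01,0.01,0.01,0.01,0.01,0.01,0.01,0.01,0.01,0.01],"offset":[[0,0,-0.01],[0,0,-0.03],[0,0,-0.035],[0,0,-0.035],[0.011,0,-0.03],[0.03,0.007,0],[0.03,0.007,0],[0.03,0.007,0],[0.03,0.007,0],[0.03,0.007,0],[0.03,0.007,0],[0.03,0.007,0],[0.03,0.007,0],[0.03,0.007,0],[0.03,0.007,0],[0.03,0.007,0],[0.03,0.007,0],[0.03,0.006,0],[0,0,0],[0,0,0]],"rotation":[[0,0,0],[0,0,0],[0,0,0],[0,0,0],[0,0,0],[0,0,0],[0,0,0],[0,0,0],[0,0,0],[0,0,0],[0,0,0],[0,0,0],[0,0,0],[0,0,0],[0,0,0],[0,0,0],[0,0,0],[0,0,0],[0,0,0],[0,0,0]]}'
python3 - <<'E'
from h import *
s,im=shot('wrist','w8.png'); print(s['position'],s['finger_gap'])
for cam in('wrist','scene','top'):
    t=s if cam=='wrist' else None
    if cam!='wrist': shot(cam)
    for r in spotter.mark_of('bottle_a_mid',cam)[:2]: p=P(r['at']);print(cam,r['confidence'],p,atz(cam,p,s['position'][2],t)[:2])
E
```

```text
time_s: 23.53
position: [0.6515, 0.2154, 0.1884]
tcp_rot: [[-0.003, 1.0, 0.0], [1.0, 0.003, 0.0], [0.0, 0.0, -1.0]]
contact_force: [-0.3, -0.7, -1.0]
finger_gap: 0.302
gripper_force: 27.8
[0.65146922 0.21538915 0.1884221 ] 0.3016924209603452
wrist 0.56 [320.0, 268.8] [0.65109568 0.21181402]
scene 0.88 [203.39200000000002, 189.6] [0.65383615 0.21205234]
top 0.68 [173.888, 136.88] [0.65862658 0.21569303]
```

View pics/w8.png

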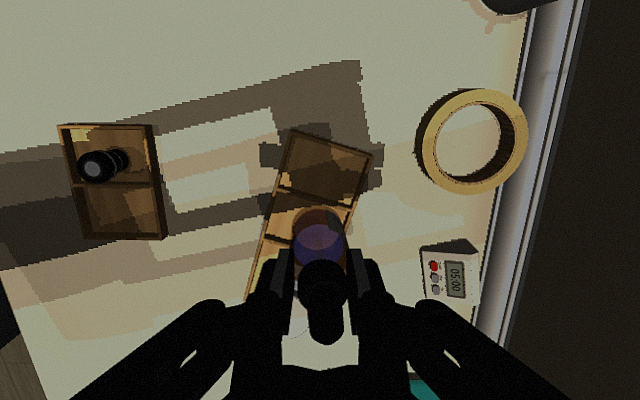

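Bottle A hangs upright over the far well (the empty well is seen at (325,165)), and the estimates match the target. I'm lowering it.

```bash
python3 -m jog '{"grip":[0.01,0.01,0.01,0.01,0.01,0.01,0.01,0.01,0.01,0.01,0.03,0.045,0.05,0.05,0.05],"offset":[[0,0,0.02],[0,0,0.03],[0,0,0.035],[0,0,0.024],[0,0,0.01],[0,0,0.007],[0,0,0.004],[0,0,0.003],[0,0,0],[0,0,0],[0,0,0],[0,0,0],[0,0,0],[0,0,0],[0,0,0]],"rotation":[[0,0,0],[0,0,0],[0,0,0],[0,0,0],[0,0,0],[0,0,0],[0,0,0],[0,0,0],[0,0,0],[0,0,0],[0,0,0],[0,0,0],[0,0,0],[0,0,0],[0,0,0]]}'
python3 -m jog '{"grip":[0.05,0.05,0.05,0.05,0.06,0.06,0.06,0.06,0.06,0.06,0.06,0.06,0.06,0.06,0.06,0.06,0.06],"offset":[[0,0,-0.02],[0,0,-0.035],[0,0,-0.035],[0,0,-0.035],[-0.005,0,-0.02],[-0.03,-0.02,0],[-0.03,-0.02,0],[-0.03,-0.02,0],[-0.03,-0.02,0],[-0.03,-0.02,0],[-0.03,-0.02,0],[-0.03,-0.02,0],[-0.03,-0.02,0],[-0.03,-0.02,0],[-0.029,-0.017,0],[0,0,0],[0,0,0]],"rotation":[[0,0,0],[0,0,0],[0,0,0],[0,0,0],[0,0,0],[0,0,0],[0,0,0],[0,0,0],[0,0,0],[0,0,0],[0,0,0],[0,0,0],[0,0,0],[0,0,0],[0,0,0],[0,0,0],[0,0,0]]}'
python3 - <<'E'
from h import *
s,im=shot('wrist','w9.png'); print(s['position'])
for r in spotter.masks_of('bottle_b_mid','wrist')[:2]:
    ys,xs=np.nonzero(r['mask']); print(r['confidence'],xs.min(),xs.max(),ys.min(),ys.max())
for r in spotter.mark_of('bottle_b_mid','wrist')[:2]: p=P(r['at']);print(r['confidence'],p,atz('wrist',p,.05,s)[:2])
shot('scene','s9.png')
for r in spotter.mark_of('bottle_b_mid','scene')[:2]: p=P(r['at']);print(r['confidence'],p,atz('scene',p,.052)[:2])
E
```

```text
time_s: 25.08
position: [0.6517, 0.2136, 0.055]
tcp_rot: [[-0.0, 1.0, 0.0], [1.0, 0.0, 0.0], [0.0, 0.0, -1.0]]
contact_force: [-1.1, -0.3, 0.4]
finger_gap: 0.585
gripper_force: 0.0
time_s: 26.5
position: [0.454, -0.0919, 0.2001]
tcp_rot: [[0.003, 1.0, 0.001], [1.0, -0.003, -0.0], [-0.0, 0.001, -1.0]]
contact_force: [0.5, -0.0, -0.3]
finger_gap: 0.706
gripper_force: 0.0
[ 0.45402371 -0.0919051   0.20011644]
0.74 300 333 158 205
0.16 492 559 142 199
0.81 [319.616, 182.6] [ 0.45344221 -0.09243795]
0.9 [366.27200000000005, 208.68] [ 0.45218586 -0.0953382 ]
```

```bash
python3 -m jog '{"grip":[0.06,0.06,0.06,0.06,0.06,0.06,0.06,0.01,0.01,0.01,0.01,0.01,0.01,0.01],"offset":[[0,0,0.02],[0,0,0.03],[0,0,0.035],[0,0,0.035],[0,0,0.022],[0,0,0.01],[0,0,0],[0,0,0],[0,0,0],[0,0,0],[0,0,0],[0,0,0],[0,0,0],[0,0,0]],"rotation":[[0,0,0],[0,0,0],[0,0,0],[0,0,0],[0,0,0],[0,0,0],[0,0,0],[0,0,0],[0,0,0],[0,0,0],[0,0,0],[0,0,0],[0,0,0],[0,0,0]]}' 30
```

```text
time_s: 27.92
position: [0.4563, -0.091, 0.0499]
tcp_rot: [[0.0, 1.0, 0.004], [1.0, -0.0, -0.001], [-0.001, 0.004, -1.0]]
contact_force: [-0.9, 0.3, 6.9]
finger_gap: 0.319
gripper_force: 27.9
```

```bash
python3 -m jog '{"grip":[0.01,0.01,0.01,0.01,0.01,0.01,0.01,0.01,0.01,0.01,0.01,0.01,0.01,0.01,0.01,0.01],"offset":[[0,0,-0.01],[0,0,-0.03],[0,0,-0.03],[0,0,-0.03],[0.013,0,-0.02],[0.028,-0.003,0],[0.028,-0.003,0],[0.028,-0.003,0],[0.028,-0.003,0],[0.028,-0.003,0],[0.028,-0.002,0],[0.028,-0.001,0],[0.028,-0.001,0],[0.028,0,0],[0,0,0],[0,0,0]],"rotation":[[0,0,0],[0,0,0],[0,0,0],[0,0,0],[0,0,0],[0,0,0],[0,0,0],[0,0,0],[0,0,0],[0,0,0],[0,0,0],[0,0,0],[0,0,0],[0,0,0],[0,0,0],[0,0,0]]}'
python3 - <<'E'
from h import *
s,im=shot('wrist','w10.png'); print(s['position'],s['finger_gap'])
for cam in('wrist','scene'):
    t=s if cam=='wrist' else None
    if cam!='wrist': shot(cam)
    for r in spotter.mark_of('bottle_a_mid',cam)[:2]: p=P(r['at']);print(cam,r['confidence'],p,atz(cam,p,s['position'][2],t)[:2],atz(cam,p,.054,t)[:2])
for r in spotter.mark_of('short_tray','scene')[:2]: p=P(r['at']);print(r['confidence'],p,atz('scene',p,0)[:2])
E
```

```text
time_s: 29.25
position: [0.4354, 0.1757, 0.1687]
tcp_rot: [[-0.003, 1.0, 0.001], [1.0, 0.003, 0.0], [0.0, 0.001, -1.0]]
contact_force: [-0.2, 0.6, -0.9]
finger_gap: 0.315
gripper_force: 27.6
[0.43544998 0.17570094 0.16866869] 0.3149888047894406
wrist 0.76 [579.7760000000001, 151.48] [0.55371245 0.23319527] [0.64898034 0.21255976]
scene 0.91 [212.672, 247.00000000000003] [0.53531527 0.315694  ] [0.65369045 0.21015448]
0.79 [303.488, 309.4] [0.43196989 0.21411938]
```

View pics/w10.png

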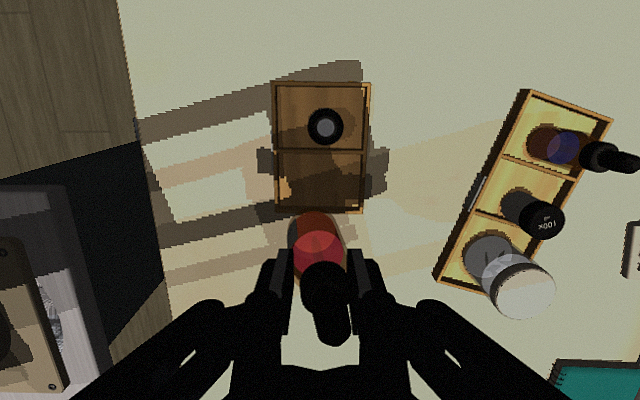

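Bottle A, the pot and the jar are seen standing in the long tray. Bottle B hangs upright over the -y well, between rows 151 and 214 in the picture. I'm lowering it.

```bash
python3 -c "
from h import *
s=manip.get_state()
for p in [(320,151),(320,82),(320,213)]: print(atz('wrist',p,.016,s)[:2])"
python3 -m jog '{"grip":[0.01,0.01,0.01,0.01,0.01],"offset":[[-0.001,0,0.02],[0,0,0.025],[0,0,0.025],[0,0,0.01],[0,0,0]],"rotation":[[0,0,0],[0,0,0],[0,0,0],[0,0,0],[0,0,0]]}'
```

```text
[0.43550825 0.20311664]
[0.43562641 0.26361329]
[0.43538764 0.14120207]
time_s: 29.92
position: [0.4333, 0.1722, 0.0849]
tcp_rot: [[0.001, 1.0, -0.005], [1.0, -0.001, -0.002], [-0.002, -0.005, -1.0]]
contact_force: [-0.1, 0.2, -2.2]
finger_gap: 0.314
gripper_force: 27.7
```

Centred. I'll finish lowering, release and retreat to a clear spot.

```bash
python3 -m jog '{"grip":[0.01,0.01,0.01,0.01,0.01,0.01,0.01,0.03,0.045,0.05,0.05,0.05],"offset":[[0.001,0.002,0.012],[0,0,0.008],[0,0,0.005],[0,0,0.003],[0,0,0.002],[0,0,0],[0,0,0],[0,0,0],[0,0,0],[0,0,0],[0,0,0],[0,0,0]],"rotation":[[0,0,0],[0,0,0],[0,0,0],[0,0,0],[0,0,0],[0,0,0],[0,0,0],[0,0,0],[0,0,0],[0,0,0],[0,0,0],[0,0,0]]}'
python3 -m jog '{"grip":[0.05,0.05,0.05,0.05,0.05,0.05,0.05,0.05,0.05,0.05,0.05,0.05],"offset":[[0,0,-0.02],[0,0,-0.035],[0,0,-0.035],[0,0,-0.035],[0,0,-0.02],[-0.03,0,0],[-0.03,0,0],[-0.03,0,0],[-0.03,0,0],[-0.03,0,0],[0,0,0],[0,0,0]],"rotation":[[0,0,0],[0,0,0],[0,0,0],[0,0,0],[0,0,0],[0,0,0],[0,0,0],[0,0,0],[0,0,0],[0,0,0],[0,0,0],[0,0,0]]}'
python3 - <<'E'
from h import *
s,w=shot('wrist');_,im=shot('scene')
cv2.imwrite('pics/f.png',np.vstack([cv2.resize(im[130:350,160:440],(764,600))[:,:,::-1]]))
E
```

```text
time_s: 30.92
position: [0.4377, 0.1745, 0.058]
tcp_rot: [[0.0, 1.0, 0.0], [1.0, -0.0, 0.0], [0.0, 0.0, -1.0]]
contact_force: [0.1, 1.0, 0.2]
finger_gap: 0.583
gripper_force: 0.0
time_s: 31.92
position: [0.4376, 0.0233, 0.2029]
tcp_rot: [[0.003, 1.0, 0.0], [1.0, -0.003, 0.0], [0.0, 0.0, -1.0]]
contact_force: [-0.5, 0.1, 0.3]
finger_gap: 0.585
gripper_force: 0.0
```

View pics/f.png

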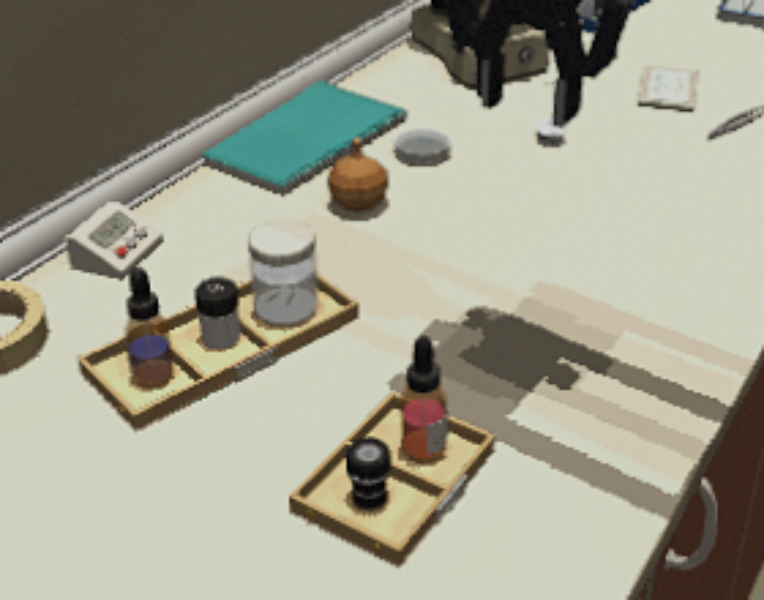

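All five items stand upright in their own wells: bottle A (150,345), pot (218,315), jar (283,275), bottle B (423,410) and eyepiece (368,475). The onion, dish and loupe are untouched.

```bash
python3 -c "
from bench import manip
print(manip.close_job())"
```

```text
the job is handed in; nothing more can be done
None
```

Both kits are made up and the job is handed in at about 32 s of the 106 s allowed: all five items stand upright in their own wells, and the dish, onion and loupe look untouched in the final picture; no verdict came back on hand-in.

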